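Start the rapid-test analyser on a loaded cassette

TASK

A test cassette already lies in the open drawer of the desktop analyser; start its reading with light fingertip touches. First press the far end of the black rocker switch, the end with the white bar, down to switch the analyser on; next push the drawer gently all the way in, so that the cassette is scanned as it enters; then tap the green key and take the finger off it. Press no other key, pick nothing up, leave the cassette lying in its pocket and leave everything else on the table where it stands.

Things in the scene. Friction and masses are not known exactly. Their poses are not given: they have to be found in the camera images.
- analyser: White desktop analyser, 260 x 260 mm, 132 mm high, fixed to the table. Origin: centre of its underside. x points from its front (drawer side, towards the robot) to its back, z up; turned about z only. Front wall 130 mm before the origin, 55 mm high; from it a grey key deck rises to the back at 12 degrees (0.21 rad) up to the origin, where a sloping head with a dark screen begins.
- rocker_on (a point): Spot to press on the black rocker, the row's leftmost control: top of its far end, at the white bar. Rocker 36 mm long front to back, 22 mm wide, at analyser x -66, y +85 mm; pivot across its middle, 13 mm in front of this spot. Off, the far end is up, about 16 mm above the deck; on, it has gone down some 5 mm square to the deck. The point moves with the rocker. 60 mm to the nearest key.
- rocker (a joint): Angle of the rocker switch, rad: 0 = off (far end up, near end down), 0.40 = on (far end fully down). It counts as on above 0.25. About 2 N at the far end turns it; it stays where it is left. The whole switch sits in springy clips and yields up to 3 mm into the deck, 3 N per mm.
- drawer_front (a point): Middle of the drawer's front face, the spot to push. White, upright, facing the robot, 110 mm wide, 34 mm high (13 to 47 mm above the table), with a low lip on top reaching 50 mm. It runs along the analyser's x axis: push towards +x. Shut, the face stands 20 mm proud of the front wall. The point moves with the front plate, which is lightly sprung.
- drawer (a joint): Opening of the drawer, m: 0 = fully in; it starts 0.045 to 0.070 open. It slides with about 1 to 2 N, has no latch or spring, stays where it is left and meets a firm stop at 0; there its sprung front plate still gives up to 5 mm (1.5 N, then 1.5 N per mm) and comes back. It counts as fully in below 0.004.
- drawer_pocket (a point): Middle of the floor of the shallow pocket in the drawer's tray where the test cassette lies; 62 mm behind the drawer's front face, 20 mm above the table, moves with the drawer.
- green_key_top (a point): Middle of the top of the round green key (start), 20 mm across, 9 mm proud of the deck. It goes in square to the sloping deck (down and a little towards the back). It is the rightmost of four keys in a row across the deck at analyser x -66 mm: blue (y +25), grey (-15), red (-55), green (-95 mm).
- green_key (a joint): How far the green key is pressed, m: 0 = up, 0.006 = bottomed. A spring brings it back up; it starts to move at 1.4 N and needs 6.8 N to bottom. It counts as tapped beyond 0.003 (about 4.1 N) and as up again below 0.001.
- red_key (a joint): How far the red key (cancel), beside the green one, is pressed, m; same build as the green key. Not to be pressed.
- grey_key (a joint): How far the grey key is pressed, m; same build. Not to be pressed.
- blue_key (a joint): How far the blue key is pressed, m; same build. Not to be pressed.
- cassette: White test cassette, 70 x 22 x 6 mm, lying loose in the drawer's pocket, its long side along the drawer's run. Origin: centre of its underside. It rides in with the drawer and is not to be lifted out.
- spare_cassette: Bystander: another white test cassette, 70 x 22 x 6 mm, flat on the table in front of the analyser to one side of the drawer. Origin: centre of its underside.
- dropper: Bystander: white dropper bottle, 20 mm across, 60 mm tall, standing in front of the analyser to the other side of the drawer. Origin: centre of its underside.
- tube_rack: Bystander: blue rack with four capped tubes, 55 x 110 mm, 66 mm tall, standing beside the analyser. Origin: centre of its underside.
- swab_carton: Bystander: white and blue swab carton, 50 x 105 mm, 58 mm tall, standing beside the analyser on the other side. Origin: centre of its underside.
- marker: Bystander: black marker pen, 135 mm long, 18 mm thick, lying on the table at the robot's left. Origin: underside, mid-length.
- sanitiser: Bystander: clear hand-sanitiser pump bottle, 40 x 66 mm, 157 mm tall, at the robot's left. Origin: centre of its underside.

How it is judged (in metres and radians):
On the way, in this order (a step that is already met when the one before it is completed fails the run):
1. the rocker switch is on, the drawer still out (value of joint rocker above 0.25 rad and value of joint drawer above 0.03 m), for 0.1 s.
2. the drawer is fully in (value of joint drawer below 0.004 m), for 0.2 s.
3. the green key is tapped with the drawer in and the switch on (value of joint green_key above 0.003 m and value of joint drawer below 0.004 m and value of joint rocker above 0.25 rad).
4. the green key is up again (value of joint green_key below 0.001 m), for 0.1 s.
At the end, for the whole second after the job is handed in: The rocker is on (above 0.25 rad), the drawer is fully in (less than 4 mm open), all four keys are up (less than 1 mm), the cassette lies still in its pocket (within 6 mm of the pocket's middle) and no bystander is more than 20 mm from where it stood (value of joint rocker above 0.25 rad and value of joint drawer below 0.004 m and value of joint each of green_key, red_key, grey_key, blue_key below 0.001 m and distance between cassette and drawer_pocket below 0.006 m and linear speed of cassette below 0.02 m/s and distance of each of spare_cassette, dropper, tube_rack, swab_carton, marker, sanitiser from where it was at the start of the episode below 0.02 m); the robot touches nothing.
It fails at once if the drawer is pushed in (opening under 30 mm) before the switch is on; or the green key is pressed (over 2 mm) before the switch is on and the drawer fully in ((value of joint drawer below 0.03 m and value of joint rocker below 0.2 rad) or (value of joint green_key above 0.002 m and (value of joint drawer above 0.006 m or value of joint rocker below 0.2 rad))).
It fails at once if the red, grey or blue key is pressed (over 2 mm) (value of joint any of red_key, grey_key, blue_key above 0.002 m).
It fails at once if the analyser, its drawer, switch or keys are touched with more than 20 N (contact force between any of the fingers, the arm and analyser above 20 N or contact force between any of the arm, the fingers and drawer above 20 N).
It fails at once if the drawer is slammed (faster than 0.3 m/s) (velocity of joint drawer below -0.3 m/s).
It fails at once if the cassette leaves its pocket (over 10 mm); or a bystander is lifted or moved over 20 mm (distance between cassette and drawer_pocket above 0.01 m or distance of any of spare_cassette, dropper, tube_rack, swab_carton, marker, sanitiser from where it was at the start of the episode above 0.02 m).
It also fails if it takes over 48 s, if anything falls off the work surface, if the arm or the gripper's body presses on something with over 40 N, if the wrist force passes 120 N, or if a joint passes its speed limit or range.

ROBOT

A 6-joint arm with a two-finger parallel gripper is mounted at the origin on the work surface. World frame = base frame: x ahead of the robot, y to its left, z up, the work surface at z = 0. Lengths are in m, angles in degrees, forces in N, time in s.
With the tool pointing down it reaches from about 0.35 to 0.725 m from the base axis. Payload 6 kg.
Tool frame: the origin (TCP) lies between the finger pads; the fingertips stand 8 mm ahead of it and the grasp point (between the pads) lies 11 mm behind it; z points along the fingers, y is the direction in which the jaws open and shut (so a half turn about z gives the same grasp; the last joint's range is limited). The gripper opens to 85 mm and grips with 20 to 120 N. Pads are 22 mm wide; open, the fingers measure 114 mm over their backs; the gripper's body (76 mm by 85 mm) begins 54 mm behind the grasp point. The pads swing forward as they close: fully open they stand 13 mm farther back than shut.
Start: joints at [91.312, 2.303, 4.859, 0, -92.561, -19.12], TCP at [0.183, 0.571, 0.239] pointing down, gripper open.
Joint ranges: [-146.85, 146.85], [-73.84, 115.35], [-62.03, 85.46], [-188.31, 113.3], [-161.28, -10.13], [-171.36, 171.36]. Speed limits (degrees/s): [147.25, 147.25, 172.46, 180, 180, 180].

INTERFACE

Orientations are given as [roll, pitch, yaw] about the fixed x, y, z axes, in that order (R = Rz(yaw) Ry(pitch) Rx(roll)).
In Python, from plant import robot, eoat, imaging, finish_job gives the robot as it stands. Calls block until the motion is done:
- robot.move_pose(position, orientation): joint-space move of the TCP to a pose.
- robot.move_straight(position, rot=None, rate=0.15): straight line of the TCP; rot=None keeps the orientation; rate is the mean speed in m/s.
- robot.move_joints(angles): joint-space move.
- eoat.move_gripper(opening, newtons=None): finger opening in m; newtons is the grip in N (None keeps the last); returns when the fingers have stopped.
- robot.sleep(seconds).
- robot.solve_ik(position, orientation): joint angles nearest the present ones, or None.
- robot.get_state(): the state.
- imaging.camera(name): name is "scene" or "top"; returns a dict with "pixels" (384x512x3 uint8, red, green, blue), "range_z" (384x512 float32, m along the optical axis (not along the pixel's ray), 0 where there is no reading), "camera_matrix" (3x3 intrinsics, pixels), "dist_coeffs" ([k1, k2, p1, p2, k3] as OpenCV has them; the pictures are not rectified), "world_to_cam" (4x4, takes a point from world to camera coordinates). Camera axes: x right, y up, looking along -z (the intrinsics and any distortion apply to the point x, -y, -z); pixel columns grow to the right and rows downward; lengths in m; the calibration is good to about 2 mm. A picture is of the moment at which its call begins.
A pose or a line that the arm cannot do raises robot.Unreachable and nothing moves.
- finish_job(): hands the job in, once; it reports no verdict.
The state is a dict: "t": time; "q": joint angles; "joint_velocities": joint speeds; "joint_efforts": joint torques, N m; "position": TCP position; "tool_rot": TCP orientation; "wrist_force": force on the tool from outside, world axes, zero at the start; "moment": the same for the moment, N m; "gripper_width": finger opening in m.
Only numpy, scipy, OpenCV 4.12 (cv2) and the standard library are available. Lean on these libraries where they do the work, as an engineer would, in place of code of your own. Each camera call takes 0.05 s, during which the arm holds its last target.

## Working session

There is one attempt and no reset: what is moved stays moved. The work goes in short steps, each a Python script; the robot and the scene stay as the last script left them, time stands still between calls to the robot, and variables do not carry over. Pictures are saved under pics/ and viewed, and the job is handed in when it is done.

```bash
mkdir -p pics; ls; cat > h.py <<'E'
import numpy as np, cv2
def rays(c,uv):
    p=cv2.undistortPoints(np.array(uv,float).reshape(-1,1,2),c['camera_matrix'],np.array(c['dist_coeffs'],float)).reshape(-1,2)
    d=np.c_[p[:,0],-p[:,1],-np.ones(len(p))]
    T=np.linalg.inv(c['world_to_cam']); return T[:3,3], d@T[:3,:3].T
def onplane(c,uv,z):
    o,d=rays(c,uv); return o+d*((z-o[2])/d[:,2])[:,None]
def depthpt(c,uv):
    o,d=rays(c,uv); return np.array([o+di*c['range_z'][int(round(v)),int(round(u))] for (u,v),di in zip(uv,d)])
def cloud(c):
    h,w=c['range_z'].shape; u,v=np.meshgrid(np.arange(w),np.arange(h))
    o,d=rays(c,np.c_[u.ravel(),v.ravel()]); P=o+d*c['range_z'].ravel()[:,None]
    P[c['range_z'].ravel()==0]=np.nan; return P.reshape(h,w,3)
E
python3 - <<'E'
from plant import robot, eoat, imaging
import cv2,pickle
for n in("scene","top"):
    c=imaging.camera(n); pickle.dump(c,open(n+'.pkl','wb'))
    cv2.imwrite(f'pics/{n}0.png',cv2.resize(c['pixels'][:,:,::-1],(800,600),interpolation=cv2.INTER_CUBIC))
    print(n,c['camera_matrix'],c['dist_coeffs'],c['world_to_cam'])
print(robot.get_state())
E
```

```text
pics
scene [[500.03078476   0.         254.32660439]
 [  0.         500.03078476 190.18528127]
 [  0.           0.           1.        ]] [-0.07392657  0.          0.          0.          0.        ] [[ 0.57788917  0.81606559  0.00900331 -0.40726995]
 [-0.69917726  0.48936538  0.52122229  0.24968045]
 [ 0.42094567 -0.30750363  0.85337346 -1.5401696 ]
 [ 0.          0.          0.          1.        ]]
top [[444.1415575    0.         256.37730357]
 [  0.         444.1415575  194.15447195]
 [  0.           0.           1.        ]] [0.00601781 0.         0.         0.         0.        ] [[-0.16919048 -0.98557566 -0.00389906  0.19985102]
 [ 0.96258437 -0.16609071  0.21411492 -0.48794309]
 [-0.21167405  0.03247303  0.97680069 -1.17841877]
 [ 0.          0.          0.          1.        ]]
{'t': 0.1, 'q': array([ 9.13118212e+01,  2.33577610e+00,  4.80750016e+00, -2.38842889e-02,
       -9.25611109e+01, -1.91186413e+01]), 'joint_velocities': array([-0.01240858, -0.08486801,  0.17771798,  0.02626492,  0.03158221,
       -0.06022344]), 'joint_efforts': array([-5.24102637e-03, -3.69341433e+01,  3.48281336e+01,  6.95179269e+00,
       -4.44397199e-03, -1.76821491e-06]), 'position': array([0.18333454, 0.57100701, 0.23836621]), 'tool_rot': array([ 1.79907728e+02, -6.73046214e-03, -1.78057660e+01]), 'wrist_force': array([-0.32619553, -0.53775325,  0.02457156]), 'moment': array([-0.0087479 , -0.02336585,  0.00340013]), 'gripper_width': 0.08538518318435406}
```

View pics/scene0.png

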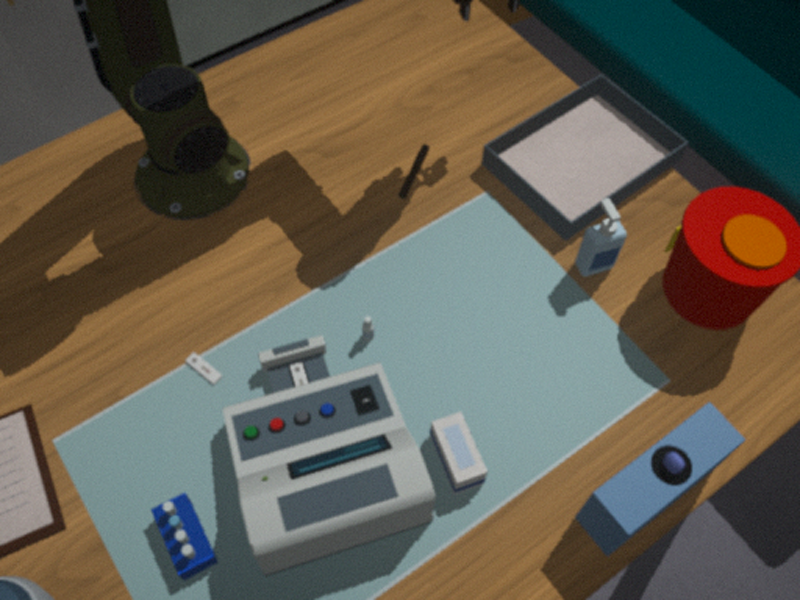

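View pics/top0.png

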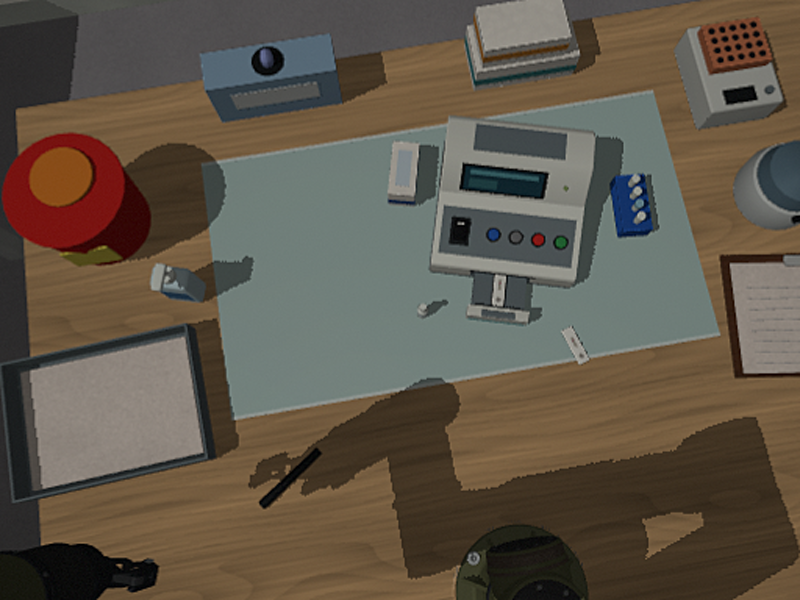

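The top view (800x600) shows the green key at (561,243), red at (538,240), grey at (516,237), blue at (494,235), the rocker at (460,231) and the drawer lip at (498,315). The dropper is at (423,311) and the spare cassette at (575,345). The scene view shows the same layout.

```bash
python3 - <<'E'
import pickle,cv2,numpy as np
from h import *
np.set_printoptions(precision=4,suppress=True)
C={n:pickle.load(open(n+'.pkl','rb')) for n in('scene','top')}
seed={'top':dict(green=(561,243),red=(538,240),blue=(494,235)),'scene':dict(green=(251,432),red=(277,424),blue=(327,410))}
res={}
for n,c in C.items():
    hsv=cv2.cvtColor(c['pixels'],cv2.COLOR_RGB2HSV)
    for k,(u,v) in seed[n].items():
        h=hsv[:,:,0].astype(int);s=hsv[:,:,1]
        m={'green':(h>45)&(h<85),'red':(h<8)|(h>172),'blue':(h>108)&(h<130)}[k]&(s>130)
        nl,lab,st,cen=cv2.connectedComponentsWithStats(m.astype(np.uint8))
        i=min(range(1,nl),key=lambda i:np.hypot(*(cen[i]-np.array([u,v])*.64))+ (99 if st[i,4]<15 else 0))
        res[n,k]=cen[i]; print(n,k,cen[i],st[i], depthpt(c,[cen[i]])[0], onplane(c,[cen[i]],.0765)[0])
K={}
for k in('green','red','blue'):
    A=[];b=[]
    for n in C:
        o,d=rays(C[n],[res[n,k]]);d=d[0]/np.linalg.norm(d[0]);M=np.eye(3)-np.outer(d,d);A.append(M);b.append(M@o)
    x=np.linalg.solve(sum(A),sum(b)); K[k]=x
    print(k,x)
d=K['blue']-K['green'];print('yaw',np.degrees(np.arctan2(-d[0],d[1])),np.linalg.norm(d))
P=cloud(C['top']);
for n in C:
    c=C[n]
    im=c['pixels'][:,:,::-1]
    x0,y0=(268,140) if n=='top' else (140,200)
    cr=im[y0:y0+95,x0:x0+130]; cv2.imwrite(f'pics/{n}_crop.png',cv2.resize(cr,None,fx=6,fy=6,interpolation=cv2.INTER_CUBIC))
E
```

```text
scene green [160.14 276.22] [156 273   9   8  50] [ 0.5775 -0.1831  0.0782] [ 0.5768 -0.183   0.0765]
scene red [176.6604 271.2453] [173 268   9   8  53] [ 0.5887 -0.1445  0.0772] [ 0.5884 -0.1444  0.0765]
scene blue [208.8519 261.5   ] [205 258   9   8  54] [ 0.6132 -0.0691  0.0819] [ 0.6111 -0.0681  0.0765]
top green [358.4314 154.6863] [355 151   8   8  51] [ 0.5717 -0.1823  0.0774] [ 0.572  -0.1825  0.0765]
top red [343.8367 152.9796] [340 149   8   9  49] [ 0.5832 -0.1434  0.0782] [ 0.5837 -0.1438  0.0765]
top blue [315.2979 149.5532] [312 146   8   8  47] [ 0.607  -0.0678  0.0765] [ 0.6069 -0.0678  0.0765]
green [ 0.5739 -0.1833  0.0708]
red [ 0.5856 -0.1445  0.0709]
blue [ 0.6087 -0.068   0.0717]
yaw -16.817293033027948 0.12048319585510156
```

View pics/top_crop.png

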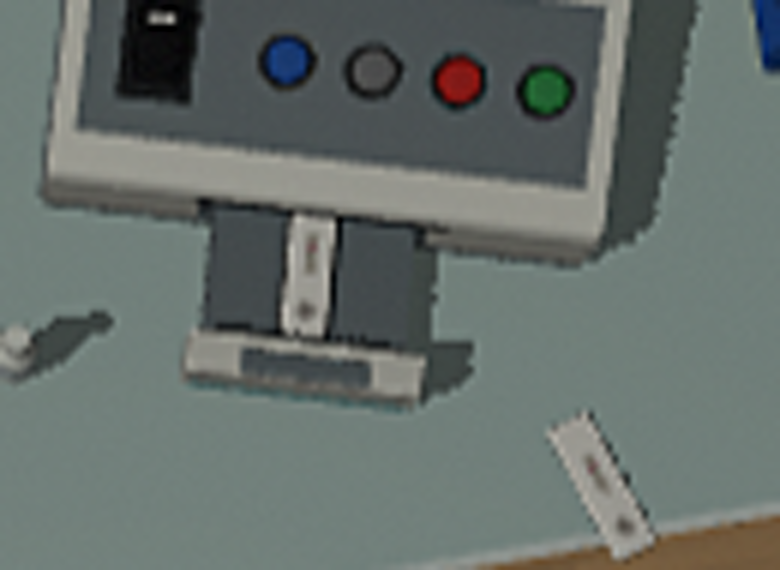

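View pics/scene_crop.png

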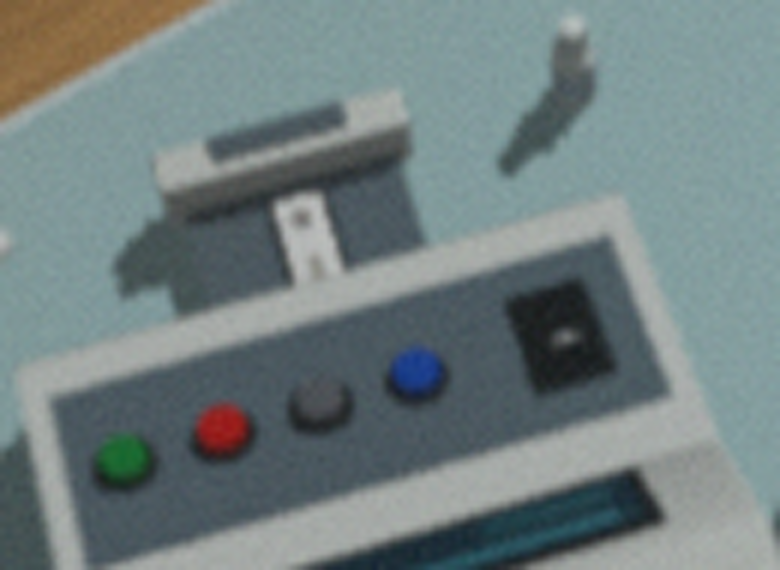

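```bash
python3 - <<'E'
import pickle,cv2,numpy as np
from h import *
np.set_printoptions(precision=4,suppress=True)
C={n:pickle.load(open(n+'.pkl','rb')) for n in('scene','top')}
uv={'scene':[(160.14,276.22),(176.66,271.25),(208.85,261.5)],'top':[(358.43,154.69),(343.84,152.98),(315.3,149.55)]}
bar={'top':(268-.5+161/6,140-.5+18/6),'scene':(139.5+566/6,199.5+336/6)}
yl=np.array([-.095,-.055,.025])
F={}
for n,c in C.items():
    P=onplane(c,uv[n],.0774)[:,:2]
    a=np.polyfit(yl,P,1); y=a[0]/np.linalg.norm(a[0]); x=np.array([y[1],-y[0]])
    yaw=np.arctan2(x[1],x[0]); o=(P-np.outer(yl,y)).mean(0)+.0679*x
    print(n,'scale',np.linalg.norm(a[0]),'yaw',np.degrees(yaw),'origin',o)
    R=np.c_[x,y]
    L=lambda p:(np.asarray(p)[...,:2]-o)@R
    b=onplane(c,[bar[n]],.087);print(' bar',b, L(b), depthpt(c,[bar[n]]))
    Q=cloud(c); l=L(Q.reshape(-1,3)).reshape(Q.shape[:2]+(2,)); z=Q[...,2]
    def med(m): return np.nanmedian(z[m]),m.sum()
    print(' mat z',med((l[...,0]>-.35)&(l[...,0]<-.28)&(abs(l[...,1])<.05)))
    for xx in(-.12,-.1,-.03): print(' deck',xx,55+(130+xx*1e3)*np.tan(np.radians(12)),med((abs(l[...,0]-xx)<.006)&(abs(l[...,1]-.0)<.1)))
    m=(z>.040)&(z<.06)&(l[...,0]<-.14)&(l[...,0]>-.26)&(abs(l[...,1])<.07)
    q=l[m]; print(' lip',m.sum(),np.percentile(q,[2,50,98],axis=0).tolist())
    # bystander extents
    m=(z>.003)&(l[...,0]<-.13)&(l[...,0]>-.30)&(abs(l[...,1])<.16)&(abs(l[...,1])>.06)
    for s in(1,-1):
        k=m&(np.sign(l[...,1])==s); print(' by',s,k.sum(),np.percentile(l[k],[2,98],axis=0).tolist(),np.nanpercentile(z[k],95))
E
```

```text
scene scale 0.9971194902573535 yaw -16.597662976918294 origin [ 0.6694 -0.1114]
 bar [[ 0.6365 -0.0127  0.087 ]] [[-0.0598  0.0852]] [[ 0.6373 -0.0131  0.0891]]
 mat z (np.float64(-0.0008704771454977056), np.int64(773))
 deck -0.12 57.12556561670022 (np.float64(0.05746166726703583), np.int64(314))
 deck -0.1 61.376696850100664 (np.float64(0.06285779519069101), np.int64(333))
 deck -0.03 76.25565616700221 (np.float64(0.07787060689029901), np.int64(387))
 lip 332 [[-0.212288546761771, -0.052563367412007775], [-0.20099036047321991, 0.0006123641786395017], [-0.19123025522179896, 0.05312123601720292]]
 by 1 252 [[-0.2947904989659106, 0.06381867822328534], [-0.1412480211153081, 0.1575601558761114]] 0.056473772690899225
 by -1 384 [[-0.2848468155004121, -0.1588750108262784], [-0.13157256663929687, -0.06393317543256408]] 0.043137945694417174
top scale 0.9975116029370877 yaw -16.97484556375964 origin [ 0.6644 -0.1111]
 bar [[ 0.6337 -0.0128  0.087 ]] [[-0.0581  0.0851]] [[ 0.6331 -0.0125  0.089 ]]
 mat z (np.float64(0.00024831338184982954), np.int64(880))
 deck -0.12 57.12556561670022 (np.float64(0.058342110111524015), np.int64(327))
 deck -0.1 61.376696850100664 (np.float64(0.06330174926934151), np.int64(323))
 deck -0.03 76.25565616700221 (np.float64(0.07808864754488731), np.int64(306))
 lip 295 [[-0.21316841815159623, -0.054048571647979014], [-0.20421539740067918, -0.0014849256469767064], [-0.1934796491369027, 0.0511859000571771]]
 by 1 524 [[-0.2918422272265159, 0.061556218489743075], [-0.13041994249095543, 0.15516433430918045]] 0.05211334301430419
 by -1 618 [[-0.2933434991597746, -0.15830910025162187], [-0.13024663213727344, -0.06332192625719199]] 0.04143864767888352
```

Both views agree: yaw is about -16.8° and the analyser origin about (0.667, -0.111), within 2.5 mm. The drawer face is at local x of about -0.213, which makes it about 63 mm open. Heights match the description. Next I'll close the gripper and hover above the rocker.

```bash
cat >> h.py <<'E'
YAW=-16.8; O=np.array([.667,-.1113]); _c,_s=np.cos(np.radians(YAW)),np.sin(np.radians(YAW))
def W(x,y,z,o=O): return [o[0]+_c*x-_s*y, o[1]+_s*x+_c*y, z]
AX=np.array([_c,_s,0])
RPY=[180,0,YAW]
def snap(n,name,box=None,f=5):
    from plant import imaging
    c=imaging.camera(n); im=c['pixels'][:,:,::-1]
    if box: x,y,w,h=box; im=im[y:y+h,x:x+w]
    cv2.imwrite(f'pics/{name}.png',cv2.resize(im,None,fx=f,fy=f,interpolation=cv2.INTER_CUBIC)); return c
E
python3 - <<'E'
from plant import robot,eoat
from h import *
eoat.move_gripper(0.0,20)
print(robot.get_state()['t'],robot.get_state()['gripper_width'])
robot.move_pose(W(-.054,.085,.20),RPY)
robot.move_straight(W(-.054,.085,.115),rate=.12)
s=robot.get_state();print(s['t'],s['position'],s['wrist_force'],s['tool_rot'])
snap('top','r1',(250,100,140,110)); snap('scene','r1s',(150,160,140,110))
E
```

```text
0.8667 0.0006055470868878612
4.35 [ 0.64042145 -0.01432834  0.11614167] [ 0.47622399 -0.27744086  0.70474065] [-1.79979153e+02 -9.35568601e-02 -1.67917107e+01]
```

View pics/r1.png

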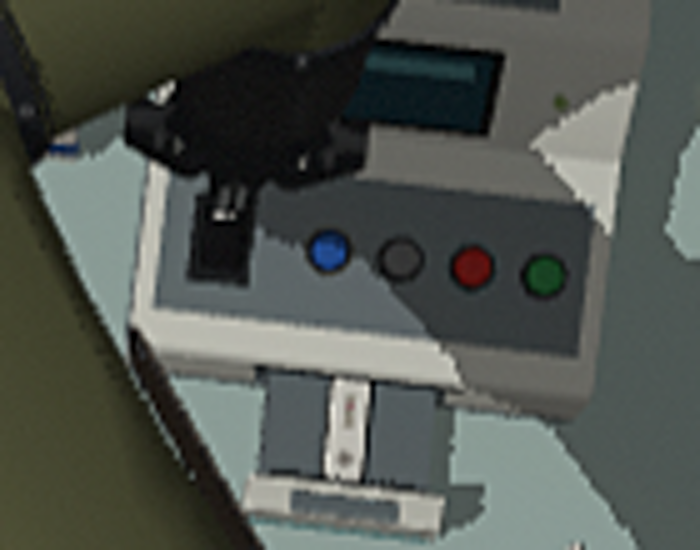

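View pics/r1s.png

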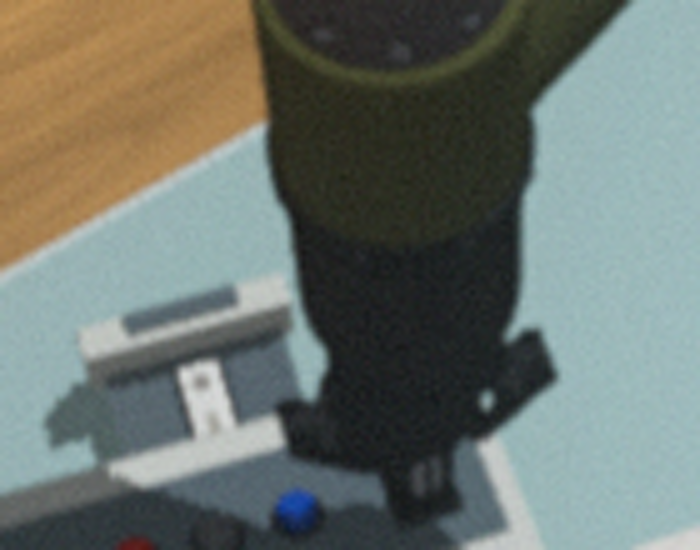

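```bash
python3 - <<'E'
from h import *
import pickle
for n in('scene','top'):
    c=pickle.load(open(n+'.pkl','rb')); T=c['world_to_cam']
    for x in(-.065,-.054,-.043):
        p=np.array([*W(x,.085,.108),1]); q=T@p; q=np.array([[q[0],-q[1],-q[2]]])
        uv=cv2.projectPoints(q,np.zeros(3),np.zeros(3),c['camera_matrix'],np.array(c['dist_coeffs']))[0].ravel()
        b=(150,160) if n=='scene' else (250,100)
        print(n,x,(uv-b)*5+2.5)
E
```

```text
scene -0.065 [414.69117129 448.73500121]
scene -0.054 [421.62417102 469.02124431]
scene -0.043 [428.62059123 489.48620468]
top -0.065 [225.70903942 210.34963117]
top -0.054 [227.82627107 191.25899832]
top -0.043 [229.93558106 172.24110071]
```

```bash
python3 - <<'E'
from plant import robot,eoat
from h import *
x=-.054
robot.move_straight(W(x,.085,.101),rate=.08)
f0=np.mean([robot.get_state()['wrist_force'] for _ in range(3)],0);print(robot.get_state()['t'],f0)
z=.101
while z>.080:
    z-=.0008; robot.move_straight(W(x,.085,z),rate=.02)
    s=robot.get_state(); f=s['wrist_force']-f0
    print(round(z,4),s['position'][2].round(4),f.round(2),round(s['t'],2))
    if f[2]>7.5: break
E
```

```text
4.775 [-0.54292907  0.5143084  -0.33800923]
0.1002 0.1004 [ 0.61 -1.    0.03] 5.03
0.0994 0.0994 [ 0.97  0.56 -0.17] 5.28
0.0986 0.0985 [ 0.89 -0.75 -0.23] 5.53
0.0978 0.0979 [-0.19 -1.8   0.75] 5.78
0.097 0.0973 [-0.09 -0.23  1.66] 6.03
0.0962 0.0966 [ 1.29 -0.2   2.37] 6.28
0.0954 0.0958 [ 2.13 -0.43  3.43] 6.53
0.0946 0.0945 [ 1.25 -0.57  2.37] 6.78
0.0938 0.0935 [ 2.9  -0.66  2.81] 7.03
0.093 0.0927 [ 2.08 -0.5   2.67] 7.28
0.0922 0.092 [ 1.75 -0.42  2.33] 7.53
0.0914 0.0913 [ 2.9  -0.28  1.37] 7.78
0.0906 0.0906 [ 1.8  -0.    3.03] 8.03
0.0898 0.0901 [ 1.14 -1.49  3.25] 8.28
0.089 0.0895 [ 1.2  -1.56  5.46] 8.53
0.0882 0.089 [ 0.89 -1.66  6.62] 8.78
0.0874 0.0885 [ 0.56 -1.06  8.1 ] 9.03
```

The force profile fits a full throw: contact at z 0.098, a plateau of 2–3 N over about 6 mm, then a stiff rise. I'll retreat and check it in a picture, moving toward the drawer.

```bash
python3 - <<'E'
from plant import robot,eoat
from h import *
robot.move_straight(W(-.054,.085,.14),rate=.12)
robot.move_pose(W(-.27,.0,.14),RPY)
s=robot.get_state();print(s['t'],s['position'])
snap('scene','r2s',(140,180,140,110)); snap('top','r2',(250,100,140,110))
E
```

```text
10.5417 [ 0.40904154 -0.03316045  0.14006955]
```

View pics/r2.png

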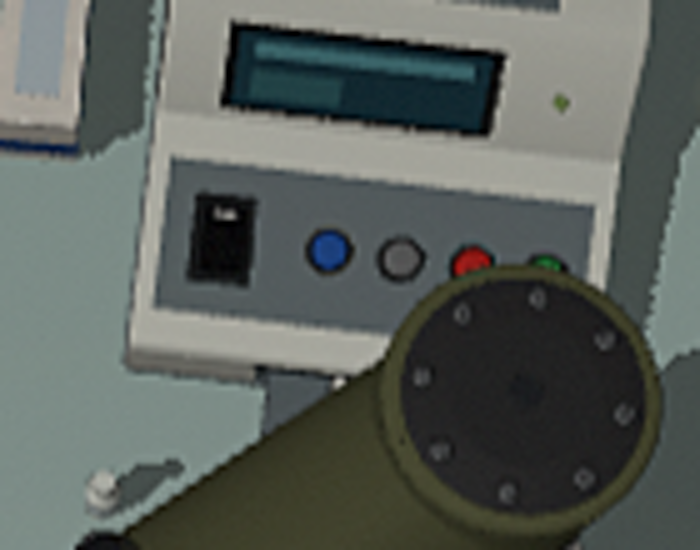

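View pics/r2s.png

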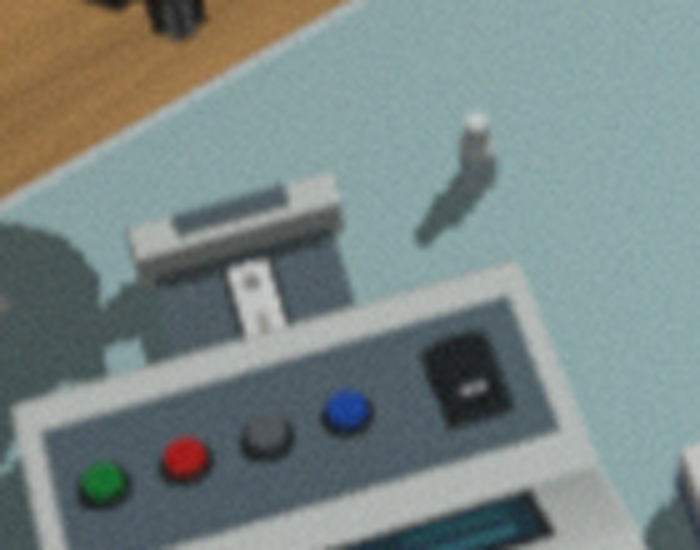

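The rocker's bar dropped about 1.4 px in the scene view, roughly 5 mm, and the analyser screen changed, so it is on. The drawer is still out. Next is the drawer push.

```bash
python3 - <<'E'
from plant import robot,eoat
from h import *
robot.move_straight(W(-.262,.0,.032),rate=.12)
f0=np.mean([robot.get_state()['wrist_force'] for _ in range(3)],0)
x=-.232; robot.move_straight(W(x,0,.032),rate=.05)
def rep():
    s=robot.get_state(); f=s['wrist_force']-f0; p=(np.array(s['position'])-[*O,0])@AX
    print(round(x,4),p.round(4),'push',(-f@AX).round(2),'z',f[2].round(2),round(s['t'],2)); return -f@AX
rep()
while x<-.150:
    st=.004 if x<-.172 else .001
    x+=st; robot.move_straight(W(x,0,.032),rate=.03)
    if rep()>5: break
E
```

```text
-0.232 -0.2321 push 1.03 z 1.22 12.44
-0.228 -0.2279 push 1.77 z 1.34 12.72
-0.224 -0.2239 push 1.15 z 0.41 13.01
-0.22 -0.2198 push 2.21 z 0.26 13.29
-0.216 -0.2158 push 2.34 z 1.27 13.57
-0.212 -0.2118 push 1.55 z 0.76 13.86
-0.208 -0.2078 push 0.89 z 0.06 14.14
-0.204 -0.2038 push 2.02 z 0.46 14.43
-0.2 -0.1998 push 0.91 z 0.35 14.71
-0.196 -0.1958 push 1.84 z 1.11 14.99
-0.192 -0.1918 push 0.82 z 0.56 15.28
-0.188 -0.1878 push 0.74 z 0.23 15.56
-0.184 -0.1837 push 0.91 z 0.25 15.84
-0.18 -0.1798 push 1.75 z 1.38 16.12
-0.176 -0.1758 push 1.38 z 0.78 16.41
-0.172 -0.1718 push 1.15 z 0.54 16.69
-0.171 -0.171 push 1.38 z 0.73 16.94
-0.17 -0.17 push 1.79 z 0.04 17.19
-0.169 -0.169 push 1.45 z 1.23 17.44
-0.168 -0.1679 push 1.63 z 1.83 17.69
-0.167 -0.1669 push 1.82 z 0.83 17.94
-0.166 -0.1659 push 2.1 z 0.87 18.19
-0.165 -0.1649 push 2.81 z 1.02 18.44
-0.164 -0.1639 push 2.13 z 0.68 18.69
-0.163 -0.1629 push 1.83 z 0.62 18.94
-0.162 -0.1621 push 4.46 z 1.31 19.19
-0.161 -0.1612 push 4.54 z 2.22 19.44
-0.16 -0.1602 push 6.45 z 3.92 19.69
```

The stop is met at local x of about -0.162, as predicted. I'll retreat, check the view, and hover above the green key.

```bash
python3 - <<'E'
from plant import robot,eoat
from h import *
from scipy.spatial.transform import Rotation as R
x=-.16
robot.move_straight(W(-.20,0,.032),rate=.05)
robot.move_straight(W(-.24,0,.15),rate=.15)
snap('scene','d1s',(140,180,140,110))
rot=(R.from_euler('z',YAW,degrees=True)*R.from_euler('y',-12,degrees=True)*R.from_euler('x',180,degrees=True))
d=rot.apply([0,0,1]); print('tool z',d,'local x',d@AX)
e=rot.as_euler('xyz',degrees=True); print(e)
top=np.array(W(-.0679,-.095,.0774)); p=top-d*(.008+.025)
print(robot.solve_ik(p.tolist(),e.tolist()))
robot.move_pose((top-d*.07).tolist(),e.tolist()); robot.move_straight(p.tolist(),rate=.1)
s=robot.get_state();print(s['t'],s['position'],s['tool_rot'],top)
snap('scene','g1s',(110,190,140,110)); snap('top','g1',(290,100,140,110))
E
```

```text
tool z [ 0.19903792 -0.06009309 -0.9781476 ] local x 0.20791169081775937
[180.  -12.  -16.8]
[  4.12267876  -7.61545725 -20.69484653   4.67043969 -65.76247941
  67.57526822]
22.95 [ 0.56806402 -0.18029651  0.11005071] [179.98226218 -12.01504201 -16.7511487 ] [ 0.57453999 -0.18262009  0.0774    ]
```

View pics/d1s.png

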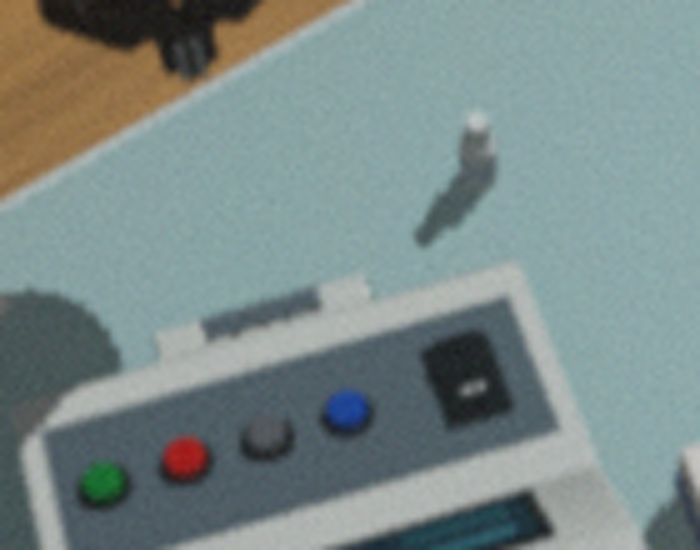

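View pics/g1s.png

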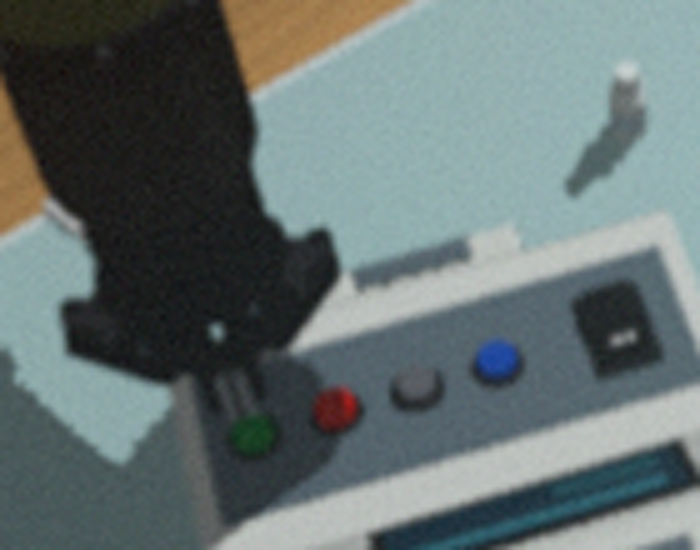

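View pics/g1.png

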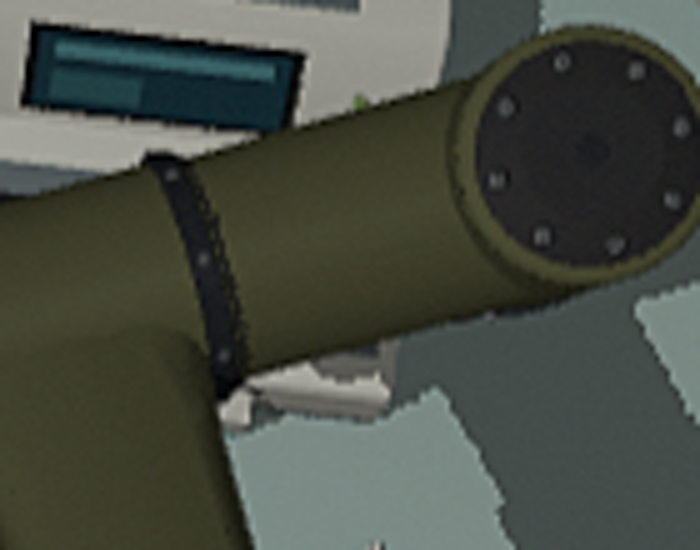

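The drawer is shut and the dropper is where it stood. The fingertips at (238,412) are lined up with the green key at (253,435), and red is well clear. Pressing along the deck normal.

```bash
python3 - <<'E'
from plant import robot,eoat
from h import *
from scipy.spatial.transform import Rotation as R
rot=(R.from_euler('z',YAW,degrees=True)*R.from_euler('y',-12,degrees=True)*R.from_euler('x',180,degrees=True))
d=rot.apply([0,0,1]); top=np.array(W(-.0679,-.095,.0774))
g=lambda h:(top-d*(.008+h)).tolist()
robot.move_straight(g(.006),rate=.08)
f0=np.mean([(robot.sleep(.05),robot.get_state()['wrist_force'])[1] for _ in range(4)],0)
h=.006
while h>-.010:
    h-=.0008; robot.move_straight(g(h),rate=.02)
    s=robot.get_state(); f=s['wrist_force']-f0
    print(round(h*1e3,2),((top-s['position'])@d*1e3-8).round(2),'push',(-f@d).round(2),f.round(2),round(s['t'],2))
    if -f@d>6.3: break
robot.sleep(.1); s=robot.get_state(); print('hold',-(s['wrist_force']-f0)@d)
robot.move_straight(g(.03),rate=.06)
robot.move_straight(g(.09),rate=.15)
robot.move_pose(W(-.30,.0,.25),RPY)
print(robot.get_state()['t'])
c=snap('scene','e1s',(110,180,160,120)); 
import cv2; cv2.imwrite('pics/e1full.png',cv2.resize(c['pixels'][:,:,::-1],(800,600)))
snap('top','e1',(230,100,160,120))
E
```

```text
5.2 5.28 push 1.35 [0.54 0.34 1.47] 23.88
4.4 4.33 push 0.09 [-0.26  0.37  0.01] 24.13
3.6 3.49 push 0.24 [ 0.28 -0.21  0.31] 24.38
2.8 2.7 push 0.53 [0.54 0.4  0.63] 24.63
2.0 1.9 push -0.76 [ 0.66 -0.32 -0.63] 24.88
1.2 1.41 push 1.76 [-0.28  0.42  1.72] 25.13
0.4 0.59 push 2.5 [-0.96  1.05  2.3 ] 25.38
-0.4 -0.23 push 2.79 [-0.61  0.18  2.72] 25.63
-1.2 -1.02 push 4.18 [-1.18  0.74  3.99] 25.88
-2.0 -1.82 push 5.15 [-1.29  0.48  4.98] 26.13
-2.8 -2.63 push 5.76 [-1.82  0.58  5.48] 26.38
-3.6 -3.35 push 5.19 [-0.99  0.39  5.08] 26.63
-4.4 -4.08 push 6.18 [-2.9   0.93  5.67] 26.88
-5.2 -4.43 push 9.13 [-4.55  1.72  8.3 ] 27.13
hold 9.064695079320577
29.475
```

View pics/e1s.png

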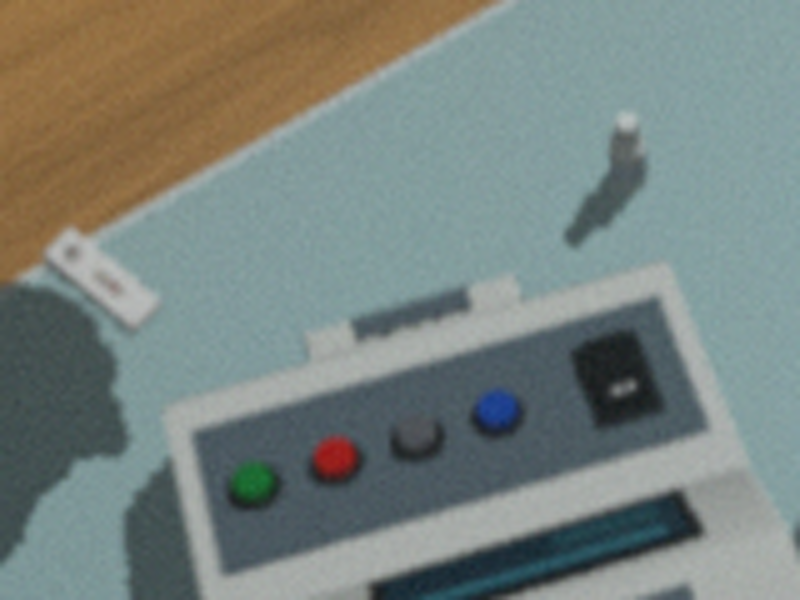

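View pics/e1.png

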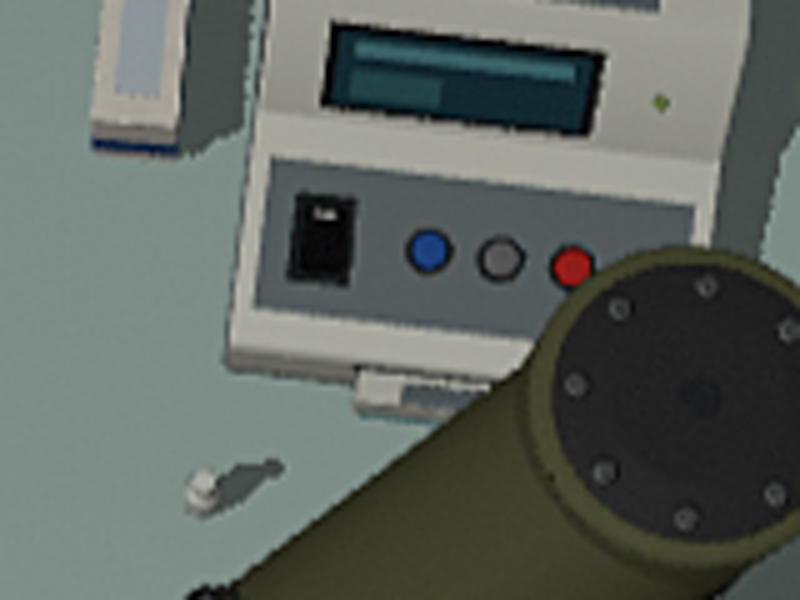

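View pics/e1full.png

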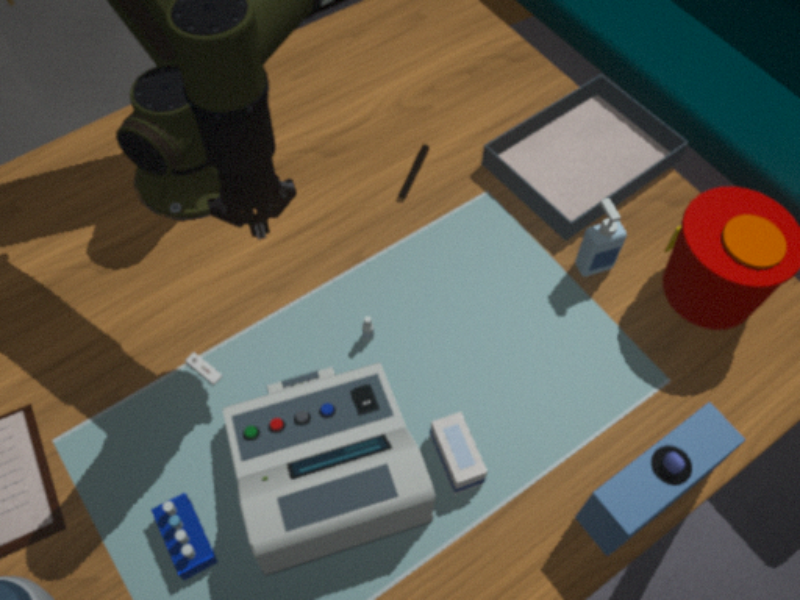

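The key travelled about 5.8 mm and bottomed; it has been released. All the bystanders look unmoved. One numeric check of the drawer and keys before handing in.

```bash
python3 - <<'E'
from plant import robot,imaging,finish_job
from h import *
import pickle
a=pickle.load(open('scene.pkl','rb')); c=imaging.camera('scene')
for nm,q in(('before',a),('after',c)):
    P=cloud(q); o=np.array([.6694,-.1114]); l=np.stack([(P[...,:2]-o)@AX[:2],(P[...,:2]-o)@[-AX[1],AX[0]]],-1)
    m=(P[...,2]>.040)&(P[...,2]<.06)&(l[...,0]<-.134)&(l[...,0]>-.26)&(abs(l[...,1])<.05)
    print(nm,'drawer face x',np.percentile(l[m][:,0],2))
    hsv=cv2.cvtColor(q['pixels'],cv2.COLOR_RGB2HSV);h=hsv[...,0];s=hsv[...,1]
    for k,mm,b in(('green',(h>45)&(h<85)&(s>130),(150,266)),('red',((h<8)|(h>172))&(s>130),(166,261)),('blue',(h>108)&(h<130)&(s>130),(199,251))):
        w=mm[b[1]:b[1]+20,b[0]:b[0]+20]; v,u=np.nonzero(w); print(k,(u.mean()+b[0]).round(2),(v.mean()+b[1]).round(2))
s=robot.get_state();print(s['t'],s['wrist_force'])
E
```

```text
before drawer face x -0.2122188075436586
green 160.14 276.22
red 176.66 271.25
blue 208.85 261.5
after drawer face x -0.14989742683083368
green 160.04 275.96
red 176.62 271.25
blue 209.06 261.66
29.625 [-0.44443385  0.16682419  0.80952885]
```

The drawer face is at -0.150, where it should be when shut, and the keys are back at their starting pixels.

```bash
python3 -c "
from plant import finish_job
print(finish_job())"
```

```text
the job is handed in; nothing more can be done
None
```

I carried out all three steps in order and handed the job in after about 30 s on the robot's clock. No verdict is reported, so the results below are my own checks.

- **Rocker:** I pressed the far end until it turned fully and met its clips, with about 8 N at most. The white bar then sat about 5 mm lower in the scene view, and the screen changed.
- **Drawer:** I pushed it in slowly, from about 62 mm open to its stop, with about 6.5 N at most. Its front face now measures 150 mm in front of the analyser's origin, which is where it stands when shut.
- **Green key:** I pressed it through its full travel of about 5.8 mm and released it. The push peaked at about 9 N, which is more than the 6.8 N needed to bottom it but well under the 20 N limit.
- **Keys:** The green, red and blue keys are back within 0.3 px of where they started in the scene view. I checked the grey key only by eye, and it looks untouched.
- **Bystanders and robot:** The bystanders look unmoved by eye, and the robot was clear of everything at hand-in.

**Not confirmed:** I could not see the cassette once the drawer was shut. I assume it rode in smoothly, because the push was slow and light.

**Disagreement:** The two cameras differed by about 5 mm along x for the key positions, so I used their mean. The contacts came within 1–2 mm of what that predicted.

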